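# Lock out the jammed channel of a three-channel diluter

### The arm

A 6-joint arm with a two-finger parallel gripper is mounted at the origin on the work surface. World frame = base frame: x ahead of the robot, y to its left, z up, the work surface at z = 0. Lengths are in m, angles in degrees, forces in N, time in s.
With the tool pointing down it reaches from about 0.3 to 0.75 m from the base axis. Payload 8.5 kg.
Tool frame: the origin (TCP) lies between the finger pads; the fingertips stand env.finger_overhang ahead of it and the grasp point (between the pads) lies 2 mm behind it (env.finger_overhang is the distance from the TCP to the fingertips, in m); z points along the fingers, y is the line along which they close (so a half turn about z gives the same grasp; the last joint's range is limited). The gripper opens to 85 mm and grips with 20 to 120 N. Pads are 22 mm wide; open, the fingers measure 114 mm over their backs; the gripper's body (76 mm by 85 mm) begins 54 mm behind the grasp point. The pads swing forward as they close: fully open they stand 13 mm farther back than shut.
Start: joints at [-76.736, 21.807, 74.336, -0, 83.858, -12.336], TCP at [0.238, -0.496, 0.22] pointing down, gripper open.
Joint ranges: [-178.18, 178.18], [-50.72, 133.34], [12.68, 142.11], [-81.47, 261.47], [9.98, 163.14], [-165.26, 165.26]. Speed limits (degrees/s): [136.94, 136.94, 180, 180, 180, 180].

### API

Orientations are given as a 3x3 rotation matrix whose columns are the frame's x, y, z axes.
In Python, from rig import env gives the robot as it stands. The module is installed in compiled form; this text tells all that it offers.
- The arm moves only by the tool jog_arm, never from a script. Its arguments are lists of equal length, an entry for each row: "hand": the finger opening in m, from 0 to 0.0854; "travel": the shift along the world's x, y, z in m, a list of three; "yaw": the turn about the world's z in rad. A call has exactly 5 rows; each row shifts and turns the commanded pose from where the row before left it; what a row does not reach is not made up. A row lasts 1/8 s, in which the tool goes at most 62.5 mm and 10.7 degrees, less where a joint would pass 70% of its speed; a pose out of reach is approached as far as the arm can. A call is refused whole if a number of a shift passes 0.0625 or a number of a turn 0.188, either way. A call with a gripper value outside its range is refused whole. The fingers move at their own pace and stop on an object; "grip_force" is the grip in N (left out, the last holds). Time passes only in rows, so rows that do not move let the fingers close, or fill a call up. It gives the time, the measured TCP pose, the force, the opening and the grip force at its end, in the units of the state.
- env.observe(): the state, without advancing time (a new reading comes with each control period).
- env.get_image(name): name is "scene" or "top" or "wrist"; returns the picture (400x640x3 uint8, red, green, blue); there is no depth.
- env.calibration(name): a dict with "fx", "fy", "cx", "cy" (pixels), "k1" (the pictures are not rectified: a ray, as slopes to the right and down, at radius r is drawn at 1 + k1 r^2 times it, then the intrinsics apply), "position" and "rotation" of the camera in the world; the wrist camera has in their place "hand_eye" (4x4, takes a point from camera to tool coordinates, whose origin is the TCP and whose axes are the flange's). Camera axes: x right, y down, z forward; pixel columns grow to the right and rows downward; lengths in m; the calibration is good to about 2 mm. A picture is of the moment at which its call begins: read the wrist's pose just before it. calibration takes no time and is no camera call.
- env.close_job(): hands the job in; it is judged then, once.
The state is a dict: "time_s": time; "q": joint angles; "qvel": joint speeds; "joint_efforts": joint torques, N m; "position": TCP position; "tool_rot": TCP orientation; "ft_force": force on the tool from outside, world axes, zero at the start; "wrist_torque": the same for the moment, N m; "grip_width": finger opening in m; "gripper_force": force on a finger pad.
Only numpy, scipy, OpenCV 4.12 (cv2) and the standard library are available. Lean on these libraries where they do the work, as an engineer would, in place of code of your own. Each camera call takes 0.05 s, during which the arm holds its last target. There are 200 camera calls.

### The job

Check the three coloured plungers of the diluter by pushing each one down as far as it will go: two run fully home, one jams part-way, and all stay where you leave them. Then turn the black selector knob until its white pointer is on the mark of the jammed plunger's colour, and only then pull the knob straight up, fully out, to lock that channel out; never pull it out anywhere else. Let go of it there, and leave the tubes and other things around the diluter where they are.

Things in the scene. Friction and masses are not known exactly. Their poses are not given: they have to be found in the camera images.
- console: the diluter: a cream box, 140 (x) by 320 (y) by 60 mm high, fixed to the table. Origin at the centre of its underside; x points from its front (robot side) to its back, y to its left, z up. On the deck (60 mm up), along its centre line x = 0: plungers at y = +115 (red), +60 (yellow) and +5 mm (blue), knob axis at y = -95 mm. Around the knob three round marks, 42 mm from its axis, in the plungers' colours.
- dial_axis (a point): point on the deck on the knob's axis, fixed to the console, 60 mm above the table; axes as the console's.
- dial_grip (a point): point on the knob's axis in the middle of its grip bar, 34 mm above the deck when the knob is in and 46 mm when it is out. Knob: black round skirt 50 mm across, from 4 to 14 mm above the deck, with an upright grip bar on it 46 mm long, 15 mm thick, whose top is 46 mm above the deck (knob in). Site axes turn with the knob: x lies along the bar (pointer at its -x end), y across it, z up.
- dial (a joint): angle of the knob, rad, 0 to 3.3 with stops, grows clockwise seen from above. At 0 the white pointer points to the console's front (-x), at pi/2 to its left (+y). The marks: red 1.20, yellow 1.95, blue 2.70. It starts off the marks, between 0 and 0.7, turns against a light friction (0.06 N m) and stays where left. A turn from the start to the far marks is more than one wrist turn: regrasp.
- dial_pull (a joint): how far the knob is pulled out (up), m: 0 in, 0.012 fully out (stop). Takes about 5 N to pull out, about 11 N to push back in, and stays where left.
- plunger_red_top (a point): centre of the flat top of the red plunger's round cap, 26 mm across and 10 mm thick, on a 14 mm steel stem. Straight up, top 100 mm above the table with the plunger up, 80 mm when fully home.
- plunger_yellow_top (a point): centre of the flat top of the yellow plunger's round cap, 26 mm across and 10 mm thick, on a 14 mm steel stem. Straight up, top 100 mm above the table with the plunger up, 80 mm when fully home.
- plunger_blue_top (a point): centre of the flat top of the blue plunger's round cap, 26 mm across and 10 mm thick, on a 14 mm steel stem. Straight up, top 100 mm above the table with the plunger up, 80 mm when fully home.
- plunger_red (a joint): travel of the red plunger downward, m: 0 up, 0.020 fully home; starts at 0 to 0.004. Takes 3 to 6 N to push, no spring. A jammed one stops dead at about 0.010; exactly one of the three is jammed, any one.
- plunger_yellow (a joint): travel of the yellow plunger downward, m: 0 up, 0.020 fully home; starts at 0 to 0.004. Takes 3 to 6 N to push, no spring. A jammed one stops dead at about 0.010; exactly one of the three is jammed, any one.
- plunger_blue (a joint): travel of the blue plunger downward, m: 0 up, 0.020 fully home; starts at 0 to 0.004. Takes 3 to 6 N to push, no spring. A jammed one stops dead at about 0.010; exactly one of the three is jammed, any one.
- rack_purple: white rack of 20 purple-capped tubes, 90 x 110 x 94 mm high, loose, behind the console; origin under its centre. Leave alone.
- rack_red: the same rack with red-capped tubes, loose, behind the console; origin under its centre. Leave alone.
- reagent: small amber bottle, 40 mm across, 85 mm high, loose, in front of the console; origin under its centre. Leave alone.
- tube: one purple-capped tube lying in front of the console along its y, 78 mm long, 15 mm thick; origin on the table under its middle. Leave alone.
- beaker: clear cup 52 mm across, 60 mm high, loose, left of the console; origin under its centre. Leave alone.
- slide_box: blue box 35 x 85 x 28 mm high, loose, in front of the console; origin under its centre. Leave alone.
- timer: white bench timer 65 x 60 x 22 mm, loose, right of the console; origin under its centre. Leave alone.

How it is judged:
By the outcome, as a careful person would: the job done as asked, in the order asked, and still so for the second after the job is handed in, with the robot touching nothing.
It also fails if it takes over 72 s, if anything falls off the work surface, if the arm or the gripper's body presses on something with over 40 N, if the wrist force passes 120 N, or if a joint passes its speed limit or range.

## Working session

There is one attempt and no reset: what is moved stays moved. The work goes in short steps, Python scripts to look and compute and a tool call to move; the robot and the scene stay as the last step left them, time stands still between calls to the robot, and variables do not carry over. Pictures are saved under pics/ and viewed, at most 10 in all, crops included, and the job is handed in when it is done.

Besides the shell and the picture viewer there is one more tool, called after "Call:" as a command line: name --pt "numbers of a row" for each row, then --argument value for the rest. jog_arm: Moves the arm, as the interface text tells. Its arguments: {"type":"object","properties":{"hand":{"type":"array"},"travel":{"type":"array"},"yaw":{"type":"array"},"grip_force":{"type":"number"}},"required":["hand","travel","yaw"]}

```bash
mkdir -p pics; python3 - <<'E'
from rig import env
import cv2,numpy as np
s=env.observe(); print({k:np.round(v,3).tolist() for k,v in s.items()}, env.finger_overhang)
for n in("top","scene"):
    cv2.imwrite(f"pics/{n}0.png",env.get_image(n)[:,:,::-1])
    print(n,env.calibration(n))
print(env.calibration("wrist"))
E
```

```text
{'time_s': 0.0, 'q': [-76.735, 21.841, 74.386, -0.001, 83.858, -12.337], 'qvel': [0.01, 0.106, 0.12, -0.026, -0.081, 0.05], 'joint_efforts': [0.003, -44.845, -23.128, -0.0, 0.005, 0.0], 'position': [0.238, -0.496, 0.219], 'tool_rot': [[0.902, 0.432, -0.0], [0.432, -0.902, 0.001], [0.0, -0.001, -1.0]], 'ft_force': [-0.069, -0.096, 1.049], 'wrist_torque': [0.022, 0.011, -0.004], 'gripper_force': 0.0, 'grip_width': 0.086} 0.017
top {'fx': 484.66755011810824, 'fy': 484.66755011810824, 'cx': 315.47217335228237, 'cy': 197.2693537051682, 'k1': -0.04879865037348016, 'position': array([0.501429  , 0.023386  , 1.03308398]), 'rotation': array([[-0.01653369, -0.99590835,  0.08884369],
       [-0.99936887,  0.0192542 ,  0.029852  ],
       [-0.03144047, -0.08829406, -0.99559814]])}
scene {'fx': 502.96456198772125, 'fy': 502.96456198772125, 'cx': 324.02082903816336, 'cy': 193.70081804304277, 'k1': -0.10072333422632573, 'position': array([1.25605986, 0.63003749, 0.85260542]), 'rotation': array([[-0.65612983,  0.48771255, -0.57587335],
       [ 0.75464457,  0.42635263, -0.49873341],
       [ 0.00228657, -0.76181357, -0.6477923 ]])}
{'fx': 294.6510374733321, 'fy': 294.6510374733321, 'cx': 319.6973116718603, 'cy': 200.82526865027725, 'k1': -0.03111012992168198, 'hand_eye': array([[-4.55961398e-04, -9.57729659e-01, -2.87669414e-01,
         7.36774768e-02],
       [ 9.99999854e-01, -3.53439775e-04, -4.08321396e-04,
         5.55970557e-04],
       [ 2.89387698e-04, -2.87669558e-01,  9.57729681e-01,
        -1.53551803e-01],
       [ 0.00000000e+00,  0.00000000e+00,  0.00000000e+00,
         1.00000000e+00]])}
```

View pics/top0.png

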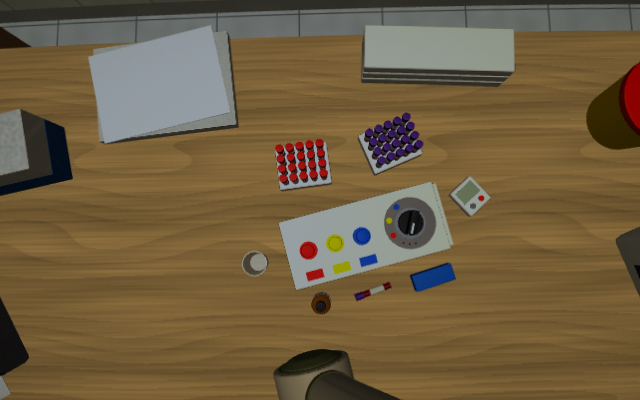

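View pics/scene0.png

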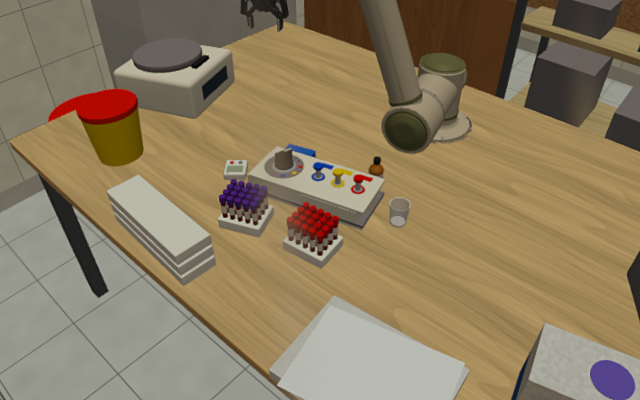

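Top view: plungers are red (308,250), yellow (335,243) and blue (362,236). The knob is at (410,223) with its white pointer toward about (413,235), and the marks sit on its left side at (393,236), (389,220) and (396,207).

```bash
cat > h.py <<'E'
from rig import env
import cv2,numpy as np
def cam(name,s=None):
    c=env.calibration(name)
    if name=="wrist":
        H=c["hand_eye"];R=s["tool_rot"]@H[:3,:3];p=np.array(s["position"])+s["tool_rot"]@H[:3,3]
    else: R,p=c["rotation"],c["position"]
    K=np.array([[c["fx"],0,c["cx"]],[0,c["fy"],c["cy"]],[0,0,1]])
    return K,np.array([c["k1"],0,0,0]),R,p
def px2w(C,uv,z):
    K,d,R,p=C
    n=cv2.undistortPoints(np.array(uv,float).reshape(-1,1,2),K,d).reshape(-1,2)
    r=np.c_[n,np.ones(len(n))]@R.T
    return p+r*((z-p[2])/r[:,2])[:,None]
def w2px(C,P):
    K,d,R,p=C
    return cv2.projectPoints(np.array(P,float).reshape(-1,1,3),cv2.Rodrigues(R.T)[0],-R.T@p,K,d)[0].reshape(-1,2)
def blobs(im,amin=20):
    h=cv2.cvtColor(im,cv2.COLOR_RGB2HSV); out={}
    for n,rs in dict(red=[(0,6),(174,180)],yellow=[(24,34)],blue=[(105,125)]).items():
        m=sum(cv2.inRange(h,(a,150,90),(b,255,255)) for a,b in rs)
        k,_,st,ce=cv2.connectedComponentsWithStats(m)
        out[n]=[(int(st[i,4]),*np.round(ce[i],1).tolist(),*st[i,2:4].tolist()) for i in range(1,k) if st[i,4]>=amin]
    return out
E
python3 - <<'E'
from h import *
im=cv2.imread("pics/top0.png")[:,:,::-1].copy()
for k,v in blobs(im,12).items(): print(k,[b for b in v if 270<b[1]<450 and 180<b[2]<300])
C=cam("top")
P=px2w(C,[(308.5,250.3),(335,243),(362,236)],.098); print(P.round(4))
print(px2w(C,[(410,223),(393,236),(389,220),(396,207)],.06).round(4))
cv2.imwrite("pics/top0c.png",cv2.resize(im[170:310,270:470],None,fx=4,fy=4,interpolation=2)[:,:,::-1])
E
```

```text
red [(28, 392.9, 235.2, 6, 6), (238, 308.1, 250.1, 17, 17), (138, 314.6, 274.4, 18, 12)]
yellow [(29, 388.6, 220.3, 6, 6), (248, 334.6, 242.7, 18, 18), (148, 341.3, 267.1, 18, 13)]
blue [(26, 395.8, 206.6, 6, 6), (238, 361.3, 235.8, 18, 17), (136, 368.0, 260.0, 17, 11), (663, 433.2, 277.1, 43, 27)]
[[ 0.4829  0.0665  0.098 ]
 [ 0.496   0.0154  0.098 ]
 [ 0.5085 -0.0367  0.098 ]]
[[ 0.533  -0.1356  0.06  ]
 [ 0.5077 -0.1009  0.06  ]
 [ 0.5398 -0.0939  0.06  ]
 [ 0.5656 -0.1086  0.06  ]]
```

View pics/top0c.png

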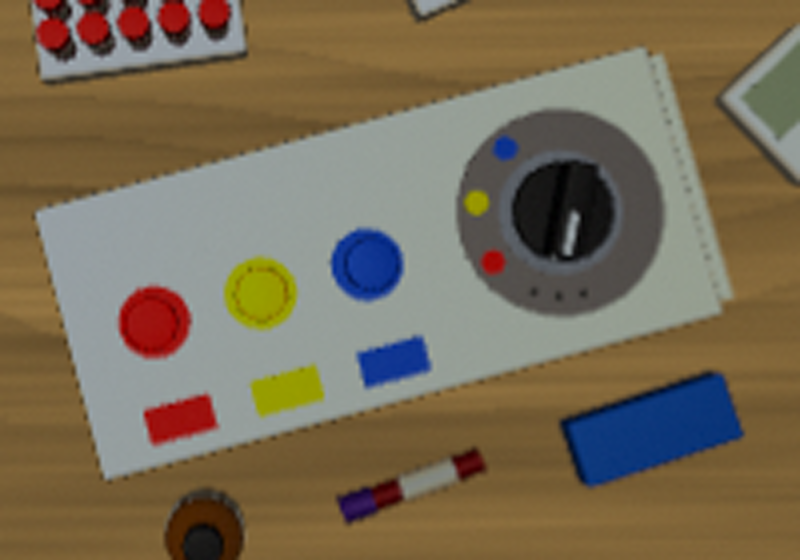

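The crop shows the pointer running from crop (575,213) to (566,255), and the bar runs almost straight up the image.

```bash
python3 - <<'E'
from h import *
from scipy.optimize import least_squares as L
C=cam("top")
loc=[(0,.115,.098),(0,.06,.098),(0,.005,.098)]+[(-.042*np.cos(t),-.095+.042*np.sin(t),.0605) for t in(1.2,1.95,2.7)]
px=np.array([(308.1,250.1),(334.6,242.7),(361.3,235.8),(392.9,235.2),(388.6,220.3),(395.8,206.6)])+0
def W(v,l):
    c,s=np.cos(v[2]),np.sin(v[2]);l=np.array(l)
    return np.c_[v[0]+c*l[:,0]-s*l[:,1],v[1]+s*l[:,0]+c*l[:,1],l[:,2]]
r=L(lambda v:(w2px(C,W(v,loc))-px).ravel(),[.51,-.04,.24]);v=r.x
print("console",v,"deg",np.degrees(v[2]),r.fun.round(1))
print(W(v,loc[:3]+[(0,-.095,.06)]).round(4))
q=px2w(C,np.array([(575,213),(566,255)])/4+np.array([270,170])-.4,.106); d=q[1]-q[0];print(q)
c,s=np.cos(v[2]),np.sin(v[2]);lx=c*d[0]+s*d[1];ly=-s*d[0]+c*d[1];print("dial",np.arctan2(ly,-lx))
E
```

```text
console [ 0.51070217 -0.04239777  0.24307915] deg 13.927409344421486 [-1.   0.1  0.2  0.2  1.1 -0.3 -0.2 -0.  -0.  -0.1 -0.1  0.1]
[[ 0.483   0.0692  0.098 ]
 [ 0.4963  0.0158  0.098 ]
 [ 0.5095 -0.0375  0.098 ]
 [ 0.5336 -0.1346  0.06  ]]
[[ 0.53165666 -0.13445318  0.106     ]
 [ 0.51179285 -0.12952524  0.106     ]]
dial 0.48625629176894875
```

Call:
jog_arm --hand '[0,0,0,0,0]' --pt "0.027 0.046 0" --pt "0.027 0.046 0" --pt "0.027 0.046 0" --pt "0.027 0.046 0" --pt "0.027 0.046 0" --yaw '[0.17,0.17,0.17,0.17,0.17]' --grip_force 30

```text
time_s: 0.72
position: [0.3731, -0.2643, 0.2198]
tool_rot: [[0.265, 0.964, -0.0], [0.964, -0.265, 0.0], [0.0, -0.0, -1.0]]
ft_force: [0.6, -0.3, -0.1]
grip_width: 0.0002
gripper_force: 0.0
```

Call:
jog_arm --hand '[0,0,0,0,0]' --pt "0.027 0.046 -0.01" --pt "0.027 0.046 -0.01" --pt "0.027 0.046 -0.01" --pt "0.027 0.046 -0.01" --pt "0.027 0.046 -0.01" --yaw '[0.17,0.17,0.17,0.17,0.17]'

```text
time_s: 1.35
position: [0.5082, -0.0343, 0.1694]
tool_rot: [[-0.549, 0.836, -0.0], [0.836, 0.549, 0.0], [0.0, -0.0, -1.0]]
ft_force: [-0.0, -0.1, 0.0]
grip_width: 0.0001
gripper_force: 0.0
```

```bash
python3 - <<'E'
from h import *
s=env.observe();im=env.get_image("wrist");cv2.imwrite("pics/w1.png",im[:,:,::-1])
C=cam("wrist",s)
for k,v in blobs(im,150).items(): print(k,[(b,px2w(C,[b[1:3]],.098).round(4)[0,:2]) for b in v])
E
```

```text
red [((803, 306.7, 55.7, 29, 45), array([0.4399, 0.0537])), ((1365, 366.2, 74.8, 44, 45), array([0.482 , 0.0664])), ((300, 552.0, 129.0, 20, 20), array([0.6216, 0.1143])), ((286, 571.5, 140.9, 19, 19), array([0.641 , 0.1167])), ((342, 537.5, 150.8, 21, 22), array([0.624 , 0.0961])), ((273, 590.3, 152.4, 18, 20), array([0.6604, 0.1191])), ((333, 556.9, 162.2, 21, 21), array([0.6434, 0.0985])), ((222, 608.6, 162.3, 18, 16), array([0.6791, 0.1222])), ((318, 522.2, 173.2, 20, 21), array([0.6263, 0.0766])), ((307, 575.3, 173.1, 20, 22), array([0.6625, 0.1008])), ((314, 541.7, 183.8, 20, 21), array([0.6458, 0.0792])), ((215, 592.8, 183.8, 18, 16), array([0.6815, 0.1029])), ((249, 559.6, 194.9, 20, 20), array([0.665 , 0.0809])), ((218, 507.4, 194.7, 20, 17), array([0.6286, 0.0571])), ((219, 526.7, 205.0, 20, 17), array([0.6481, 0.0596])), ((200, 577.3, 204.4, 17, 15), array([0.6837, 0.0836])), ((208, 493.5, 215.0, 21, 16), array([0.631 , 0.0381])), ((221, 544.9, 215.0, 19, 17), array([0.6673, 0.0618])), ((207, 512.6, 224.9, 20, 16), array([0.6505, 0.0405])), ((194, 562.3, 224.4, 17, 15), array([0.6861, 0.0642])), ((210, 530.9, 234.5, 21, 16), array([0.6699, 0.0428])), ((182, 547.6, 243.5, 17, 15), array([0.6883, 0.0449]))]
yellow [((674, 286.8, 121.2, 27, 41), array([0.4516, 0.0082])), ((1158, 341.3, 140.6, 37, 38), array([0.4933, 0.0186]))]
blue [((524, 269.1, 180.0, 24, 35), array([ 0.4633, -0.0374])), ((901, 320.7, 202.7, 34, 42), array([ 0.5072, -0.0307])), ((1893, 185.2, 252.4, 38, 70), array([ 0.4354, -0.1306]))]
```

View pics/w1.png

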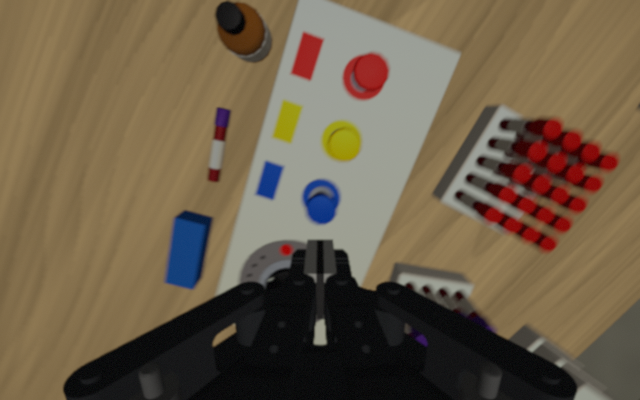

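The blue cap is at (321,209), yellow at (341,141) and red at (371,71), which agrees with the fit. Next I push blue.

Call:
jog_arm --hand '[0,0,0,0,0]' --pt "0.001 -0.003 -0.02" --pt "0 0 -0.02" --pt "0 0 -0.01" --pt "0 0 -0.005" --pt "0 0 -0.002" --yaw '[0,0,0,0,0]'

```text
time_s: 2.02
position: [0.5088, -0.0391, 0.1131]
tool_rot: [[-0.545, 0.839, 0.0], [0.839, 0.545, -0.0], [-0.0, 0.0, -1.0]]
ft_force: [0.0, -0.2, 1.1]
grip_width: 0.0
gripper_force: 0.0
```

Call:
jog_arm --hand '[0,0,0,0,0]' --pt "0 0 -0.001" --pt "0 0 -0.001" --pt "0 0 -0.001" --pt "0 0 -0.001" --pt "0 0 -0.001" --yaw '[0,0,0,0,0]'

```text
time_s: 2.65
position: [0.5086, -0.039, 0.1079]
tool_rot: [[-0.545, 0.839, 0.0], [0.839, 0.545, -0.0], [-0.0, 0.0, -1.0]]
ft_force: [-0.5, -0.6, 0.2]
grip_width: 0.0004
gripper_force: 0.0
```

Call:
jog_arm --hand '[0,0,0,0,0]' --pt "0 0 -0.001" --pt "0 0 -0.001" --pt "0 0 -0.001" --pt "0 0 -0.001" --pt "0 0 -0.001" --yaw '[0,0,0,0,0]'

```text
time_s: 3.28
position: [0.5086, -0.039, 0.1029]
tool_rot: [[-0.545, 0.839, 0.0], [0.839, 0.545, -0.0], [-0.0, -0.0, -1.0]]
ft_force: [0.7, 0.1, -0.8]
grip_width: 0.0
gripper_force: 0.0
```

```bash
python3 - <<'E'
from h import *
s=env.observe();im=env.get_image("wrist");im2=env.get_image("scene")
a=im[60:340,160:480];b=cv2.resize(im2[140:220,260:400],(490,280),interpolation=2)
cv2.imwrite("pics/w2.png",np.hstack([a[:,:310],b])[:,:,::-1]);print(s["ft_force"])
E
```

```text
[ 0.73505728  0.14026058 -0.77955413]
```

View pics/w2.png

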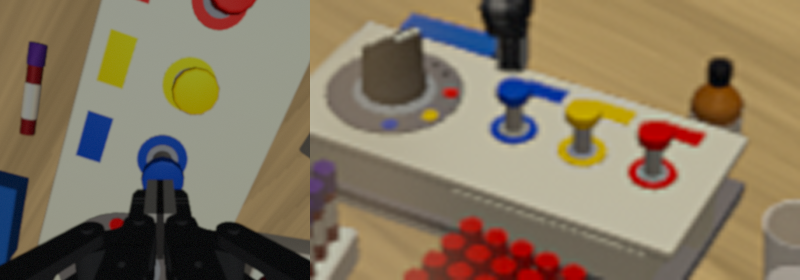

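```bash
python3 - <<'E'
from h import *
s=env.observe();C=cam("scene");p=s["position"]
print(p,w2px(C,[p+[0,0,-.017],p,(.5095,-.0375,.098),(.483,.0692,.098)]).round(1))
Cw=cam("wrist",s);print(w2px(Cw,[p+[0,0,-.017],(.5095,-.0375,.098),(.4963,.0158,.098),(.483,.0692,.098)]).round(1)-[160,60])
im=env.get_image("scene")
for k,v in blobs(im,10).items(): print(k,[b for b in v if 280<b[1]<390 and 140<b[2]<200])
E
```

```text
[ 0.50859322 -0.03899777  0.1028192 ] [[317.6 167.5]
 [317.5 162.1]
 [317.7 164. ]
 [358.1 176.6]]
[[159.  173.6]
 [161.6 180.6]
 [195.4  91.3]
 [235.3 -15.3]]
red [(10, 299.8, 166.0, 4, 3), (100, 361.3, 178.3, 19, 8), (44, 357.5, 190.1, 14, 8)]
yellow [(86, 341.6, 171.6, 20, 6), (43, 337.1, 183.3, 13, 8)]
blue [(117, 301.6, 150.0, 25, 11), (75, 321.5, 165.7, 19, 6), (29, 317.3, 177.5, 13, 7)]
```

```bash
python3 - <<'E'
from h import *
s=env.observe();C=cam("scene");p=s["position"];Cw=cam("wrist",s)
print(px2w(C,[(317.7,158.6)],p[2]-.017))
for dz in(-.017,-.01,0,.01):
    q=[p+s["tool_rot"]@[a,0,-dz] for a in(.011,0,-.011)]
    print(dz,w2px(C,q).round(1).tolist(),(w2px(Cw,q)-[160,60]).round(1).tolist())
E
```

```text
[[ 0.48024127 -0.06366282  0.08587526]]
-0.017 [[321.9, 167.9], [317.6, 167.5], [313.2, 167.1]] [[159.0, 157.0], [159.0, 173.6], [159.0, 189.6]]
-0.01 [[321.9, 165.7], [317.5, 165.3], [313.2, 164.9]] [[159.0, 161.0], [159.0, 178.2], [159.0, 194.7]]
0 [[321.9, 162.5], [317.5, 162.1], [313.1, 161.7]] [[158.9, 167.3], [158.9, 185.3], [158.9, 202.6]]
0.01 [[321.9, 159.2], [317.5, 158.8], [313.1, 158.5]] [[158.8, 174.4], [158.8, 193.3], [158.9, 211.4]]
```

Call:
jog_arm --hand '[0,0,0,0,0]' --pt "0 0 -0.001" --pt "0 0 -0.001" --pt "0 0 -0.001" --pt "0 0 -0.001" --pt "0 0 -0.001" --yaw '[0,0,0,0,0]'

```text
time_s: 4.05
position: [0.5086, -0.039, 0.0978]
tool_rot: [[-0.545, 0.839, -0.0], [0.839, 0.545, 0.0], [0.0, -0.0, -1.0]]
ft_force: [-0.2, 0.2, 0.5]
grip_width: -0.0001
gripper_force: 0.0
```

Call:
jog_arm --hand '[0,0,0,0,0]' --pt "0 0 -0.001" --pt "0 0 -0.001" --pt "0 0 -0.001" --pt "0 0 -0.001" --pt "0 0 -0.001" --yaw '[0,0,0,0,0]'

```text
time_s: 4.68
position: [0.5086, -0.039, 0.0929]
tool_rot: [[-0.545, 0.839, 0.0], [0.839, 0.545, -0.0], [-0.0, 0.0, -1.0]]
ft_force: [-0.0, -0.1, -0.6]
grip_width: 0.0
gripper_force: 0.0
```

```bash
python3 - <<'E'
from h import *
s=env.observe();im=env.get_image("wrist");im2=env.get_image("scene")
a=im[60:340,160:480];b=cv2.resize(im2[140:220,260:400],(490,280),interpolation=2)
cv2.imwrite("pics/w3.png",np.hstack([a[:,:310],b])[:,:,::-1]);print(s["ft_force"],s["q"])
E
```

```text
[-0.02943457 -0.13655458 -0.62638948] [-1.77001195e+01  2.56093048e+01  9.17428338e+01  4.57728440e-04
  6.26441280e+01 -5.07024325e+01]
```

View pics/w3.png

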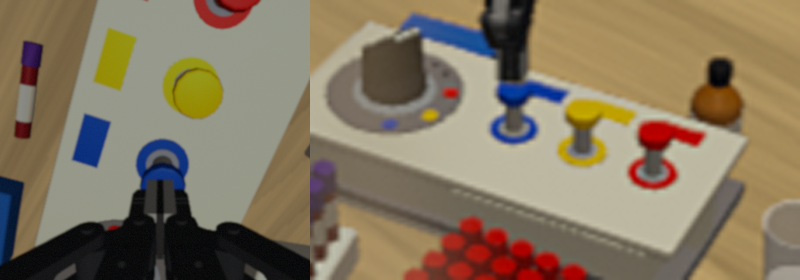

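The fingertips look about 25 mm shorter than stated and are only now reaching the cap, so I keep descending until I feel contact.

Call:
jog_arm --hand '[0,0,0,0,0]' --pt "0 0 -0.001" --pt "0 0 -0.001" --pt "0 0 -0.001" --pt "0 0 -0.001" --pt "0 0 -0.001" --yaw '[0,0,0,0,0]'

```text
time_s: 5.4
position: [0.5086, -0.039, 0.0878]
tool_rot: [[-0.545, 0.839, -0.0], [0.839, 0.545, 0.0], [0.0, -0.0, -1.0]]
ft_force: [1.2, -0.2, -0.5]
grip_width: 0.0003
gripper_force: 0.0
```

Call:
jog_arm --hand '[0,0,0,0,0]' --pt "0 0 -0.001" --pt "0 0 -0.001" --pt "0 0 -0.001" --pt "0 0 -0.001" --pt "0 0 -0.001" --yaw '[0,0,0,0,0]'

```text
time_s: 6.02
position: [0.5087, -0.039, 0.0829]
tool_rot: [[-0.545, 0.839, 0.0], [0.839, 0.545, -0.0], [-0.0, 0.0, -1.0]]
ft_force: [-1.3, -0.6, 4.3]
grip_width: -0.0001
gripper_force: 2.0
```

Call:
jog_arm --hand '[0,0,0,0,0]' --pt "0 0 -0.001" --pt "0 0 -0.001" --pt "0 0 -0.001" --pt "0 0 -0.001" --pt "0 0 -0.001" --yaw '[0,0,0,0,0]'

```text
time_s: 6.65
position: [0.5087, -0.039, 0.0779]
tool_rot: [[-0.545, 0.839, 0.0], [0.839, 0.545, -0.0], [-0.0, 0.0, -1.0]]
ft_force: [-0.9, 0.0, 5.2]
grip_width: -0.0003
gripper_force: 2.0
```

Call:
jog_arm --hand '[0,0,0,0,0]' --pt "0 0 -0.001" --pt "0 0 -0.001" --pt "0 0 -0.001" --pt "0 0 -0.001" --pt "0 0 -0.001" --yaw '[0,0,0,0,0]'

```text
time_s: 7.28
position: [0.5087, -0.039, 0.0729]
tool_rot: [[-0.545, 0.839, 0.0], [0.839, 0.545, -0.0], [-0.0, 0.0, -1.0]]
ft_force: [-0.9, -0.5, 4.5]
grip_width: 0.0001
gripper_force: 2.0
```

Call:
jog_arm --hand '[0,0,0,0,0]' --pt "0 0 -0.001" --pt "0 0 -0.001" --pt "0 0 -0.001" --pt "0 0 -0.001" --pt "0 0 -0.001" --yaw '[0,0,0,0,0]'

```text
time_s: 7.9
position: [0.5088, -0.039, 0.0685]
tool_rot: [[-0.545, 0.839, 0.001], [0.839, 0.545, -0.0], [-0.001, 0.0, -1.0]]
ft_force: [-4.1, 0.3, 17.6]
grip_width: 0.0005
gripper_force: 8.7
```

Call:
jog_arm --hand '[0,0,0,0,0]' --pt "0 0 0.032" --pt "0 0 0.005" --pt "-0.013 0.055 0" --pt "0 0 0" --pt "0 0 -0.015" --yaw '[0,0,0,0,0]'

```text
time_s: 8.52
position: [0.496, 0.0161, 0.0897]
tool_rot: [[-0.546, 0.838, 0.001], [0.838, 0.546, -0.0], [-0.001, 0.001, -1.0]]
ft_force: [0.4, -0.1, 0.3]
grip_width: -0.0
gripper_force: 0.0
```

Call:
jog_arm --hand '[0,0,0,0,0]' --pt "0 0 -0.002" --pt "0 0 -0.002" --pt "0 0 -0.002" --pt "0 0 -0.001" --pt "0 0 -0.001" --yaw '[0,0,0,0,0]'

```text
time_s: 9.15
position: [0.4955, 0.0159, 0.082]
tool_rot: [[-0.545, 0.839, -0.0], [0.839, 0.545, -0.0], [-0.0, -0.0, -1.0]]
ft_force: [-3.0, 0.1, 4.1]
grip_width: 0.0003
gripper_force: 2.4
```

Call:
jog_arm --hand '[0,0,0,0,0]' --pt "0 0 -0.001" --pt "0 0 -0.001" --pt "0 0 -0.001" --pt "0 0 0" --pt "0 0 0" --yaw '[0,0,0,0,0]'

```text
time_s: 9.78
position: [0.4962, 0.0159, 0.0788]
tool_rot: [[-0.545, 0.839, 0.001], [0.839, 0.545, -0.0], [-0.001, 0.001, -1.0]]
ft_force: [-0.1, -0.4, 0.7]
grip_width: 0.0004
gripper_force: 0.0
```

Call:
jog_arm --hand '[0,0,0,0,0]' --pt "0 0 -0.001" --pt "0 0 -0.001" --pt "0 0 -0.001" --pt "0 0 -0.001" --pt "0 0 -0.001" --yaw '[0,0,0,0,0]'

```text
time_s: 10.4
position: [0.496, 0.0159, 0.074]
tool_rot: [[-0.545, 0.839, 0.001], [0.839, 0.545, -0.0], [-0.001, 0.001, -1.0]]
ft_force: [1.7, 0.9, 4.6]
grip_width: 0.0001
gripper_force: 2.4
```

Yellow has passed 14 mm, so it is not jammed. I continue to home.

Call:
jog_arm --hand '[0,0,0,0,0]' --pt "0 0 -0.001" --pt "0 0 -0.001" --pt "0 0 -0.001" --pt "0 0 -0.001" --pt "0 0 -0.001" --yaw '[0,0,0,0,0]'

```text
time_s: 11.02
position: [0.4959, 0.016, 0.0689]
tool_rot: [[-0.545, 0.839, 0.001], [0.839, 0.545, -0.0], [-0.0, 0.0, -1.0]]
ft_force: [3.5, -0.3, 4.5]
grip_width: 0.0005
gripper_force: 2.4
```

Call:
jog_arm --hand '[0,0,0,0,0]' --pt "0 0 -0.0005" --pt "0 0 -0.0005" --pt "0 0 -0.0005" --pt "0 0 0" --pt "0 0 0" --yaw '[0,0,0,0,0]'

```text
time_s: 11.65
position: [0.4959, 0.016, 0.0685]
tool_rot: [[-0.545, 0.839, 0.001], [0.839, 0.545, -0.0], [-0.001, 0.001, -1.0]]
ft_force: [0.1, 0.4, 17.4]
grip_width: 0.0
gripper_force: 8.2
```

Call:
jog_arm --hand '[0,0,0,0,0]' --pt "0 0 0.032" --pt "0 0 0.005" --pt "-0.0125 0.0525 0" --pt "0 0 0" --pt "0 0 -0.015" --yaw '[0,0,0,0,0]'

```text
time_s: 12.28
position: [0.4827, 0.0687, 0.0889]
tool_rot: [[-0.546, 0.838, -0.001], [0.838, 0.546, -0.0], [0.0, -0.001, -1.0]]
ft_force: [0.0, -0.3, -0.1]
grip_width: 0.0002
gripper_force: 0.0
```

Call:
jog_arm --hand '[0,0,0,0,0]' --pt "0 0 -0.002" --pt "0 0 -0.002" --pt "0 0 -0.002" --pt "0 0 -0.001" --pt "0 0 -0.001" --yaw '[0,0,0,0,0]'

```text
time_s: 12.9
position: [0.4831, 0.0683, 0.0815]
tool_rot: [[-0.545, 0.839, -0.0], [0.839, 0.545, -0.0], [-0.0, -0.0, -1.0]]
ft_force: [-3.2, -0.9, 3.6]
grip_width: -0.0001
gripper_force: 1.7
```

Call:
jog_arm --hand '[0,0,0,0,0]' --pt "0 0 -0.001" --pt "0 0 -0.001" --pt "0 0 -0.0005" --pt "0 0 -0.0005" --pt "0 0 0" --yaw '[0,0,0,0,0]'

```text
time_s: 13.52
position: [0.4832, 0.0684, 0.0786]
tool_rot: [[-0.545, 0.839, 0.0], [0.839, 0.545, -0.0], [-0.0, 0.0, -1.0]]
ft_force: [-2.6, -1.2, 5.0]
grip_width: 0.0005
gripper_force: 2.7
```

Call:
jog_arm --hand '[0,0,0,0,0]' --pt "0 0 -0.0005" --pt "0 0 -0.0005" --pt "0 0 -0.0005" --pt "0 0 0" --pt "0 0 0" --yaw '[0,0,0,0,0]'

```text
time_s: 14.15
position: [0.4834, 0.0684, 0.0785]
tool_rot: [[-0.545, 0.839, 0.002], [0.839, 0.545, -0.001], [-0.001, 0.001, -1.0]]
ft_force: [-7.0, -1.8, 20.2]
grip_width: -0.0001
gripper_force: 10.1
```

Red stops dead 10 mm short of home, so red is the jammed one. I go to look at the knob.

Call:
jog_arm --hand '[0,0,0.04,0.04,0.04]' --pt "0 0 0.05" --pt "0 0 0.043" --pt "0.02 -0.043 0" --pt "0.02 -0.043 0" --pt "0.02 -0.043 0" --yaw '[0,0,0.15,0.15,0.15]'

```text
time_s: 14.78
position: [0.544, -0.0618, 0.1699]
tool_rot: [[-0.858, 0.514, 0.001], [0.514, 0.858, 0.0], [-0.001, 0.001, -1.0]]
ft_force: [0.2, 0.8, -0.7]
grip_width: 0.0398
gripper_force: 0.0
```

Call:
jog_arm --hand '[0.04,0.04,0.04,0.04,0.04]' --pt "0.02 -0.043 0" --pt "0.019 -0.043 0" --pt "0 0 0" --pt "0 0 0" --pt "0 0 0" --yaw '[0.15,0.15,0,0,0]'

```text
time_s: 15.4
position: [0.582, -0.1454, 0.1701]
tool_rot: [[-0.97, 0.242, 0.0], [0.242, 0.97, 0.0], [-0.0, 0.0, -1.0]]
ft_force: [-0.1, -0.5, -0.2]
grip_width: 0.04
gripper_force: 0.0
```

```bash
python3 - <<'E'
from h import *
s=env.observe();im=env.get_image("wrist");cv2.imwrite("pics/w4.png",im[:,:,::-1])
print(s["position"],s["tool_rot"],s["grip_width"]);C=cam("wrist",s)
for k,v in blobs(im,60).items(): print(k,[(b,px2w(C,[b[1:3]],.06).round(4)[0,:2]) for b in v][:8])
print(w2px(C,[(.5336,-.1346,.06),(.5336,-.1346,.106)]))
np.save("s4.npy",{k:s[k] for k in("position","tool_rot")},allow_pickle=True)
E
```

```text
[ 0.5819876  -0.14544858  0.17005924] [[-9.70322806e-01  2.41813216e-01  1.45197599e-04]
 [ 2.41813242e-01  9.70322791e-01  1.95546174e-04]
 [-9.36028900e-05  2.24853615e-04 -9.99999970e-01]] 0.03997384535198352
red [((579, 540.1, 23.3, 37, 42), array([0.4856, 0.063 ])), ((714, 574.4, 11.1, 33, 27), array([0.4827, 0.0918])), ((138, 350.8, 102.7, 13, 14), array([ 0.51  , -0.1003])), ((174, 634.1, 180.7, 12, 17), array([0.6413, 0.1476])), ((262, 613.4, 188.6, 18, 18), array([0.6443, 0.1274])), ((268, 590.2, 196.6, 19, 18), array([0.6468, 0.1047])), ((148, 634.7, 202.5, 11, 17), array([0.6641, 0.1496])), ((267, 566.9, 204.7, 19, 18), array([0.6495, 0.0819]))]
yellow [((158, 453.2, 3.5, 25, 12), array([ 0.4556, -0.005 ])), ((1463, 488.7, 49.6, 49, 45), array([0.4959, 0.0193])), ((129, 366.3, 135.4, 13, 13), array([ 0.5401, -0.0929]))]
blue [((3482, 234.9, 31.7, 94, 73), array([ 0.4337, -0.179 ])), ((877, 399.1, 25.5, 43, 40), array([ 0.4613, -0.0498])), ((1275, 425.0, 83.4, 42, 43), array([ 0.5097, -0.0362])), ((107, 355.9, 168.9, 11, 11), array([ 0.567, -0.108]))]
[[318.46205382 139.7708271 ]
 [318.19026013 145.22257112]]
```

View pics/w4.png

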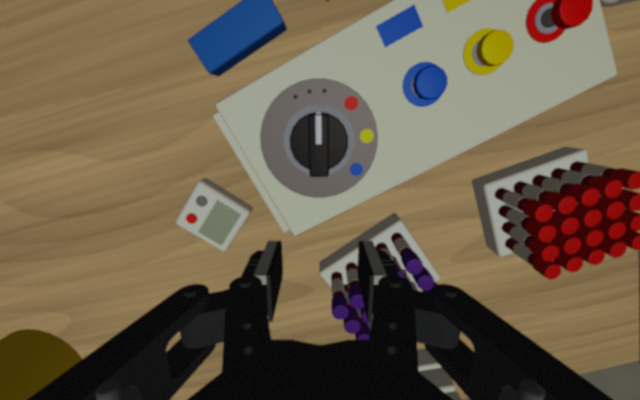

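The bar is vertical in the image with its centre near (318,143) and the pointer up, so the tool's x axis is already aligned with it. I move over the knob and lower.

Call:
jog_arm --hand '[0.04,0.04,0.04,0.04,0.04]' --pt "-0.0485 0.011 0" --pt "0 0 -0.03" --pt "0 0 -0.03" --pt "0 0 -0.01" --pt "0 0 -0.01" --yaw '[0,0,0,0,0]'

```text
time_s: 16.08
position: [0.5341, -0.1354, 0.0902]
tool_rot: [[-0.97, 0.242, 0.001], [0.242, 0.97, -0.001], [-0.001, -0.0, -1.0]]
ft_force: [0.1, 0.8, -0.1]
grip_width: 0.0399
gripper_force: 0.0
```

Call:
jog_arm --hand '[0.04,0.04,0.04,0.04,0.04]' --pt "0 0 -0.006" --pt "0 0 -0.005" --pt "0 0 -0.005" --pt "0 0 -0.003" --pt "0 0 -0.002" --yaw '[0,0,0,0,0]'

```text
time_s: 16.7
position: [0.5337, -0.1355, 0.0688]
tool_rot: [[-0.97, 0.242, 0.0], [0.242, 0.97, -0.0], [-0.0, -0.0, -1.0]]
ft_force: [-0.1, -0.3, -0.5]
grip_width: 0.04
gripper_force: 0.0
```

Call:
jog_arm --hand '[0.01,0.01,0.01,0.01,0.01]' --pt "0 0 0" --pt "0 0 0" --pt "0 0 0" --pt "0 0 0" --pt "0 0 0" --yaw '[0,0,0,0,0]' --grip_force 30

```text
time_s: 17.32
position: [0.5339, -0.1348, 0.0692]
tool_rot: [[-0.97, 0.242, 0.001], [0.242, 0.97, 0.001], [-0.001, 0.001, -1.0]]
ft_force: [1.2, 6.1, 2.2]
grip_width: 0.0143
gripper_force: 31.4
```

Call:
jog_arm --hand '[0.01,0.01,0.01,0.01,0.01]' --pt "0 0 0" --pt "0 0 0" --pt "0 0 0" --pt "0 0 0" --pt "0 0 0" --yaw '[-0.12,-0.12,-0.12,-0.12,-0.12]'

```text
time_s: 17.95
position: [0.5338, -0.1349, 0.0692]
tool_rot: [[-0.661, 0.75, 0.0], [0.75, 0.661, 0.001], [0.0, 0.001, -1.0]]
ft_force: [0.9, 4.2, 1.7]
grip_width: 0.0143
gripper_force: 31.5
```

Call:
jog_arm --hand '[0.01,0.01,0.01,0.01,0.01]' --pt "0 0 0" --pt "0 0 0" --pt "0 0 0" --pt "0 0 0" --pt "0 0 0" --yaw '[-0.08,-0.03,0,0,0]'

```text
time_s: 18.58
position: [0.5337, -0.1349, 0.0692]
tool_rot: [[-0.578, 0.816, 0.0], [0.816, 0.578, 0.001], [0.0, 0.001, -1.0]]
ft_force: [1.4, 5.6, 2.3]
grip_width: 0.0142
gripper_force: 31.5
```

The yaw is 125.3° against a target of 125.2°, and the measured direction of the red mark is 124.5°. I pull straight up.

Call:
jog_arm --hand '[0.01,0.01,0.01,0.01,0.01]' --pt "0 0 0" --pt "0 0 0.003" --pt "0 0 0.003" --pt "0 0 0.003" --pt "0 0 0.002" --yaw '[0,0,0,0,0]' --grip_force 50

```text
time_s: 19.2
position: [0.5336, -0.1348, 0.0793]
tool_rot: [[-0.578, 0.816, -0.0], [0.816, 0.578, 0.001], [0.001, 0.0, -1.0]]
ft_force: [3.3, 4.2, -5.6]
grip_width: 0.0138
gripper_force: 52.4
```

Call:
jog_arm --hand '[0.01,0.01,0.01,0.01,0.01]' --pt "0 0 0.0005" --pt "0 0 0.0005" --pt "0 0 0.0005" --pt "0 0 0" --pt "0 0 0" --yaw '[0,0,0,0,0]'

```text
time_s: 19.82
position: [0.5336, -0.1349, 0.0808]
tool_rot: [[-0.578, 0.816, -0.0], [0.816, 0.578, 0.001], [0.001, 0.0, -1.0]]
ft_force: [3.5, 4.4, -5.4]
grip_width: 0.014
gripper_force: 52.4
```

Call:
jog_arm --hand '[0.01,0.01,0.01,0.01,0.01]' --pt "0 0 0.0005" --pt "0 0 0.0005" --pt "0 0 0.0003" --pt "0 0 0" --pt "0 0 0" --yaw '[0,0,0,0,0]'

```text
time_s: 20.45
position: [0.5336, -0.1349, 0.0814]
tool_rot: [[-0.578, 0.816, -0.001], [0.816, 0.578, 0.002], [0.002, 0.0, -1.0]]
ft_force: [4.6, 2.9, -11.5]
grip_width: 0.0142
gripper_force: 51.5
```

Call:
jog_arm --hand '[0.01,0.01,0.01,0.01,0.01]' --pt "0 0 0.0004" --pt "0 0 0" --pt "0 0 0" --pt "0 0 -0.0007" --pt "0 0 0" --yaw '[0,0,0,0,0]'

```text
time_s: 21.08
position: [0.5336, -0.1349, 0.0814]
tool_rot: [[-0.578, 0.816, -0.001], [0.816, 0.578, 0.002], [0.002, 0.0, -1.0]]
ft_force: [4.4, 3.8, -8.0]
grip_width: 0.0142
gripper_force: 52.1
```

Call:
jog_arm --hand '[0.04,0.04,0.04,0.04,0.04]' --pt "0 0 0" --pt "0 0 0" --pt "0 0 0" --pt "0 0 0.01" --pt "0 0 0.03" --yaw '[0,0,0,0,0]'

```text
time_s: 21.7
position: [0.5331, -0.1353, 0.1225]
tool_rot: [[-0.578, 0.816, -0.002], [0.816, 0.578, 0.001], [0.002, -0.001, -1.0]]
ft_force: [-0.5, -0.5, 0.8]
grip_width: 0.0401
gripper_force: 0.0
```

Call:
jog_arm --hand '[0.04,0.04,0.04,0.04,0.04]' --pt "0 0 0.04" --pt "0 0 0.03" --pt "0.03 -0.045 0" --pt "0 0 0" --pt "0 0 0" --yaw '[0,0,0,0,0]'

```text
time_s: 22.32
position: [0.5633, -0.1802, 0.1926]
tool_rot: [[-0.578, 0.816, -0.0], [0.816, 0.578, 0.0], [0.0, -0.0, -1.0]]
ft_force: [-0.3, 0.4, -0.4]
grip_width: 0.0397
gripper_force: 0.0
```

```bash
python3 - <<'E'
from h import *
s=env.observe();im=env.get_image("wrist");im2=env.get_image("scene")
b=cv2.resize(im2[140:220,250:390],(490,280),interpolation=2)
cv2.imwrite("pics/w5.png",np.hstack([im[0:280,200:510],b])[:,:,::-1]);print(s["position"],s["grip_width"],s["ft_force"])
C=cam("wrist",s);print((w2px(C,[(.5336,-.1346,.118),(.51,-.1003,.06)])-[200,0]).round(1))
E
```

```text
[ 0.56327015 -0.18022562  0.19260166] 0.0397478767872602 [-0.34873377  0.35356732 -0.36562473]
[[122.  137.6]
 [122.3  86.2]]
```

View pics/w5.png

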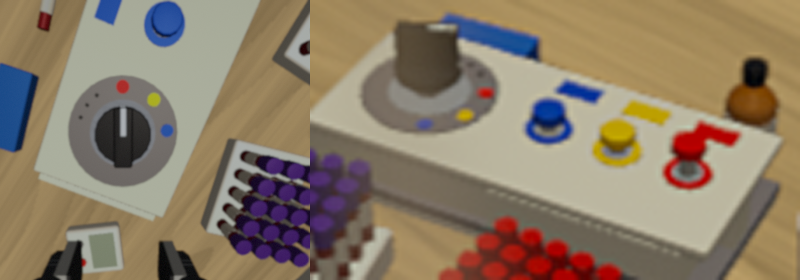

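The pointer at crop (123,122) lines up with the red mark at (122,87). The knob is out, blue and yellow are fully home, red is part-way, and the arm is clear.

```bash
python3 -c "
from rig import env
print(env.close_job())"
```

```text
the job is handed in; nothing more can be done
None
```

The red plunger is the jammed one, stopping about 10 mm short, while blue and yellow went fully home; I turned the knob to the red mark, pulled it fully out, let go of it there, and handed the job in at about 22 s.

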